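# Free the cream candle holder from the hold-down jig

## Task

The cream soapstone candle holder is finished: slide it forward out of the hold-down jig until its foot is clear of the steel lip, then lift it and stand it upright in the middle of the round dark blue mat, whichever way it faces. Lower it right down onto the mat before letting go, do not drop it. Leave the pinkish-brown candle holder where it is in the jig.

Things in the scene. Friction and masses are not known exactly. Their poses are not given: they have to be found in the camera images.
- cream_holder: Cream (pale yellow) soapstone candle holder: foot plate 110 (x) x 66 (y) x 12 mm thick; on it a round upright column, 44 mm diameter, centred at x = -25 mm, top 76 mm above the underside. Origin: centre of the foot's underside. About 0.5 kg. Starts in one of the jig's two bays, column to the front, the rear 22 to 38 mm of its foot under the steel lip.
- pink_holder: Pinkish-brown soapstone candle holder of the same shape, size and origin, tucked in the same way in the jig's other bay. It must stay there.
- jig: Fixed wooden jig: board 240 (x) x 280 (y) x 18 mm, origin at its underside's centre; -x is the open front (towards the robot). A steel lip overhangs x = 30 to 120 mm all along the back: underside 18 mm, top 24 mm above the board. Strips 10 mm high and wide at y = -135, 0, 135 mm, x = 0 to 100 mm, bound two bays centred at y = -67 and 67 mm; ahead of x = 0 the board is bare.
- mat: Round dark blue mat, diameter 180 mm, 6 mm thick, fixed flat on the bench. Origin: centre of its underside.
Mind the look-alikes: they are no part of the job. Leave any orange look-alike of the cream_holder alone.

How it is judged (in metres and radians):
On the way, in this order (a step that is already met when the one before it is completed fails the run):
1. the cream holder has been slid forward clear of the lip, still low over the jig's board (x of cream_holder in the frame of jig between -0.14 and -0.022 m and z of cream_holder in the frame of jig below 0.036 m and angle between cream_holder's own z axis and vertical below 0.26 rad), for 0.02 s.
2. the cream holder is lowered onto the mat (foot within 15 mm of it) while still held (horizontal distance between cream_holder and mat below 0.04 m and z of cream_holder in the frame of mat below 0.021 m and contact force between cream_holder and the fingers above 0.5 N), for 0.04 s.
At the end, for the whole second after the job is handed in: the cream holder stands upright (within 6 degrees) and at rest on the mat, the centre of its foot within 30 mm of the mat's centre, and the pinkish-brown holder is within 15 mm of where it started (horizontal distance between cream_holder and mat below 0.03 m and z of cream_holder in the frame of mat between 0.003 and 0.01 m and angle between cream_holder's own z axis and vertical below 0.1 rad and linear speed of cream_holder below 0.02 m/s and distance of pink_holder from where it was at the start of the episode below 0.015 m); the robot touches nothing.
It fails at once if the pinkish-brown holder is moved more than 15 mm (distance of pink_holder from where it was at the start of the episode above 0.015 m).
It also fails if it takes over 38 s, if anything falls off the work surface, if the arm or the gripper's body presses on something with over 40 N, if the wrist force passes 120 N, or if a joint passes its speed limit or range.

## Robot

A 6-joint arm with a two-finger parallel gripper is mounted at the origin on the work surface. World frame = base frame: x ahead of the robot, y to its left, z up, the work surface at z = 0. Lengths are in mm, angles in rad, forces in N, time in s.
With the tool pointing down it reaches from about 325 to 750 mm from the base axis. Payload 7.6 kg.
Tool frame: the origin (TCP) lies on the mounting face of the last link; the fingertips stand robot.tips_ahead ahead of it and the grasp point (between the pads) lies 155 mm ahead of it (robot.tips_ahead is the distance from the TCP to the fingertips, in mm); z points along the fingers, x is the direction in which the jaws open and shut, and the axes are right-handed (so a half turn about z gives the same grasp; the last joint's range is limited). The gripper opens to 85 mm and grips with 20 to 120 N. Pads are 22 mm wide; open, the fingers measure 114 mm over their backs; the gripper's body (76 mm by 85 mm) begins 54 mm behind the grasp point. The pads swing forward as they close: fully open they stand 13 mm farther back than shut.
Start: joints at [1.196, 0.052, 1.401, -0, 1.689, -0.07], TCP at [157.531, 500.812, 404.723] pointing down, gripper open.
Joint ranges: [-2.9, 2.9], [-0.91, 2.17], [0.12, 2.37], [-1.06, 4.2], [0.26, 2.73], [-2.93, 2.93]. Speed limits (rad/s): [2.57, 2.57, 3.01, 3.14, 3.14, 3.14].

## Interface

Orientations are given as a 3x3 rotation matrix whose columns are the frame's x, y, z axes.
In Python, from bench import robot gives the robot as it stands. The module is installed in compiled form; this text tells all that it offers.
- The arm moves only by the tool carry_out, never from a script. Its argument "series" is text: rows parted by semicolons, each of 7 numbers parted by spaces: the shift along the world's x, y, z in cm, then the turn, a rotation vector about the world's x, y, z in degrees, then the finger opening in cm, from 0 to 8.54. A call has 1 to 10 rows; each row shifts and turns the pose as measured when the row begins; what a row does not reach is not made up. A row lasts 1/10 s, in which the tool goes at most 50 mm and 8.59 degrees, less where a joint would pass 70% of its speed; a pose out of reach is approached as far as the arm can. A call is refused whole if a number of a shift passes 5 or a number of a turn 8.59, either way. A call with a gripper value outside its range is refused whole. The fingers move at their own pace and stop on an object; "grip_force" is the grip in N (left out, the last holds). Time passes only in rows, so rows that do not move let the fingers close. It gives the time, the measured TCP pose, the force and the opening at its end, in the units of the state.
- robot.state(): the state, without advancing time (a new reading comes with each control period).
- robot.get_image(name): name is "side" or "top" or "wrist"; returns a dict with "image" (420x560x3 uint8, red, green, blue), "depth" (420x560 float32, mm along the optical axis (not along the pixel's ray), 0 where there is no reading), "camera_matrix" (3x3 intrinsics, pixels), "world_from_camera" (4x4, takes a point from camera to world coordinates). Camera axes: x right, y down, z forward; pixel columns grow to the right and rows downward; lengths in mm; the calibration is good to about 2 mm. The wrist camera is an equidistant fisheye: a pixel r from the principal point sees the ray r / f radians off the axis. A picture is of the moment at which its call begins.
- robot.job_done(): hands the job in, once; it reports no verdict.
The state is a dict: "t": time; "joint_pos": joint angles; "joint_vel": joint speeds; "joint_efforts": joint torques, N m; "position": TCP position; "tcp_rot": TCP orientation; "force": force on the tool from outside, world axes, zero at the start; "wrist_torque": the same for the moment, N m; "finger_gap": opening from 0.0 (shut) to 1.0 (fully open).
Only numpy, scipy, OpenCV 4.12 (cv2) and the standard library are available. Lean on these libraries where they do the work, as an engineer would, in place of code of your own. Each camera call takes 0.05 s, during which the arm holds its last target.

## Working session

There is one attempt and no reset: what is moved stays moved. The work goes in short steps, Python scripts to look and compute and a tool call to move; the robot and the scene stay as the last step left them, time stands still between calls to the robot, and variables do not carry over. Pictures are saved under pics/ and viewed, and the job is handed in when it is done.

Besides the shell and the picture viewer there is one more tool, called after "Emit:" as name(argument=value, ...), one argument or row to a line, values as JSON. carry_out: Moves the arm, as the interface text tells. Its arguments: {"type":"object","properties":{"series":{"type":"string"},"grip_force":{"type":"number"}},"required":["series"]}

```bash
mkdir -p pics; python3 - <<'E'
from bench import robot
import cv2,numpy as np
s=robot.state();print(s['t'],s['position'],np.round(s['tcp_rot'],3),robot.tips_ahead,s['force'],s['finger_gap'])
for n in("top","side"):
    d=robot.get_image(n);cv2.imwrite(f"pics/{n}0.png",d['image'][:,:,::-1]);np.savez(f"{n}0.npz",**d);print(np.round(d['camera_matrix'],1),np.round(d['world_from_camera'],3))
E
```

```text
0.0 [157.52134805 500.78371934 403.89074006] [[ 0.3    0.954 -0.001]
 [ 0.954 -0.3   -0.001]
 [-0.002 -0.    -1.   ]] 173.4 [ 0.19022475 -0.03063565  0.00593428] 0.9999952502946835
[[410.    0.  281.8]
 [  0.  410.  205.4]
 [  0.    0.    1. ]] [[-3.00000e-03 -9.94000e-01  1.06000e-01  4.04524e+02]
 [-1.00000e+00  4.00000e-03  1.20000e-02 -2.14120e+01]
 [-1.20000e-02 -1.06000e-01 -9.94000e-01  9.92450e+02]
 [ 0.00000e+00  0.00000e+00  0.00000e+00  1.00000e+00]]
[[503.5   0.  277.1]
 [  0.  503.5 219.4]
 [  0.    0.    1. ]] [[ 9.97000e-01 -4.70000e-02  5.40000e-02  4.69396e+02]
 [-7.20000e-02 -5.73000e-01  8.16000e-01 -7.65801e+02]
 [-8.00000e-03 -8.18000e-01 -5.75000e-01  5.65324e+02]
 [ 0.00000e+00  0.00000e+00  0.00000e+00  1.00000e+00]]
```

View pics/top0.png

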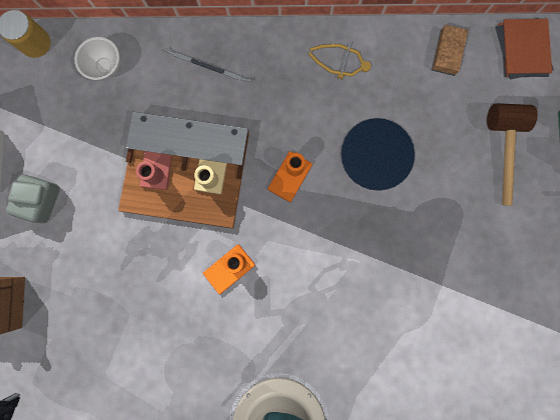

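View pics/side0.png

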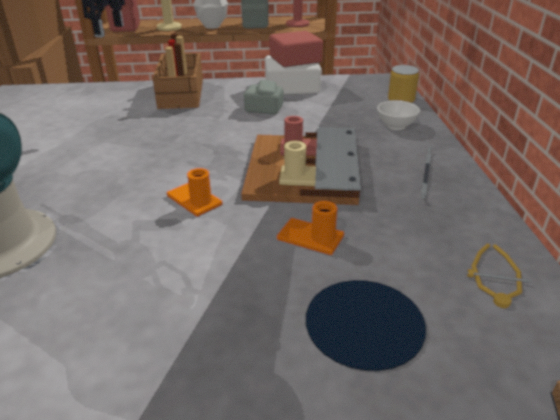

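Candidates for the cream holder in the top view are the cream piece at (207,177), the pink one at (150,172), and the orange look-alikes at (290,177) and (230,268). The cream one at (207,177) matches the description, so I'll check it in a close crop and measure it.

```bash
cat > h.py <<'E'
import numpy as np,cv2
def ray(d,px,z):
    K=d['camera_matrix'];T=d['world_from_camera'];px=np.atleast_2d(np.asarray(px,float))
    v=np.c_[(px[:,0]-K[0,2])/K[0,0],(px[:,1]-K[1,2])/K[1,1],np.ones(len(px))]@T[:3,:3].T
    o=T[:3,3];return o+v*((z-o[2])/v[:,2])[:,None]
def cloud(d):
    K=d['camera_matrix'];T=d['world_from_camera'];D=d['depth']
    v,u=np.mgrid[:D.shape[0],:D.shape[1]]
    P=np.stack([(u-K[0,2])/K[0,0]*D,(v-K[1,2])/K[1,1]*D,D],-1)
    return P@T[:3,:3].T+T[:3,3]
E
python3 - <<'E'
from h import *
for n in("top","side"):
    d=dict(np.load(f"{n}0.npz"));im=d['image'];P=cloud(d);hsv=cv2.cvtColor(im,cv2.COLOR_RGB2HSV)
    H,S,V=[hsv[...,i].astype(int) for i in range(3)]
    def big(m):
        k,l,st,c=cv2.connectedComponentsWithStats(m.astype(np.uint8));i=1+st[1:,4].argmax();return l==i,c[i],st[i]
    mat,c,st=big((H>98)&(H<118)&(S>140)&(V<90)); print(n,'mat',c,st,ray(d,c,6),np.median(P[mat],0))
    e=cv2.fitEllipse(max(cv2.findContours(mat.astype(np.uint8),0,1)[0],key=len));print(e, ray(d,e[0],6))
    x0,y0=(110,95) if n=="top" else (235,110)
    crop=im[y0:y0+145,x0:x0+150]
    cv2.imwrite(f"pics/{n}crop.png",cv2.resize(crop,None,fx=4,fy=4,interpolation=2)[:,:,::-1])
    roi=np.zeros(H.shape,bool);roi[y0:y0+145,x0:x0+150]=1
    cr,c,st=big(roi&(H>20)&(H<36)&(S>40)&(V>120));print('cream',c,st)
    p=P[cr]; t=p[p[:,2]>85]; print('top pts',len(t),t.min(0),t.max(0),(t.min(0)+t.max(0))/2)
    f=p[(p[:,2]>24)&(p[:,2]<36)]; print('foot',len(f),f.min(0),f.max(0))
    lip=P[roi&(S<60)&(P[...,2]>36)&(P[...,2]<50)];print('lip',len(lip),cv2.minAreaRect(lip[:,:2].astype(np.float32)),np.median(lip[:,2]))
    b=P[roi&(P[...,2]>12)&(P[...,2]<60)];print('board',cv2.minAreaRect(b[:,:2].astype(np.float32)))
E
```

```text
top mat [377.29166667 141.66666667] [373 138   9   8  24] [[ 665.85008182 -244.083422      6.        ]] [ 665.47098694 -244.89744821    5.78845397]
((377.05462646484375, 141.78982543945312), (5.569845199584961, 7.531949520111084), 69.30885314941406) [[ 665.54462727 -243.49516114    6.        ]]
cream [210.04936306 176.25318471] [194 159  32  35 628]
top pts 166 [404.52397755 -21.41240312  85.4241508 ] [592.05222358 183.69818462 992.45039417] [498.28810057  81.14289075 538.93727249]
foot 400 [536.76341422 125.49430519  25.29738321] [617.09589415 198.67739919  34.5112169 ]
lip 4334 ((668.5033569335938, 217.80282592773438), (280.5072937011719, 91.3664779663086), 81.20283508300781) 42.18118658553249
board ((594.8504028320312, 229.2393798828125), (280.9342346191406, 240.43768310546875), 81.20283508300781)
side mat [366.62860577 328.33413462] [ 307  282  118   88 3328] [[ 633.62097714 -261.46103615    6.        ]] [ 633.86672894 -262.48929194    6.42987431]
((366.8284912109375, 328.625), (72.6050033569336, 107.82118225097656), 95.072509765625) [[ 633.79075942 -262.04587655    6.        ]]
cream [296.50097087 166.25048544] [ 280  142   36   43 1030]
top pts 200 [ 469.39567051 -765.80099629   85.04648391] [588.12757461 181.21357459 565.32356209] [ 528.76162256 -292.29371085  325.185023  ]
foot 391 [535.92624392 122.40573763  24.02875621] [614.88735262 190.27244554  35.92637199]
lip 2601 ((694.5903930664062, 280.50177001953125), (434.0382995605469, 144.7842254638672), 68.6161880493164) 42.460866414601924
board ((594.6985473632812, 225.2256622314453), (594.646484375, 357.9831848144531), 76.10388946533203)
```

```bash
ls pics
```

```text
side0.png
sidecrop.png
top0.png
topcrop.png
```

View pics/topcrop.png

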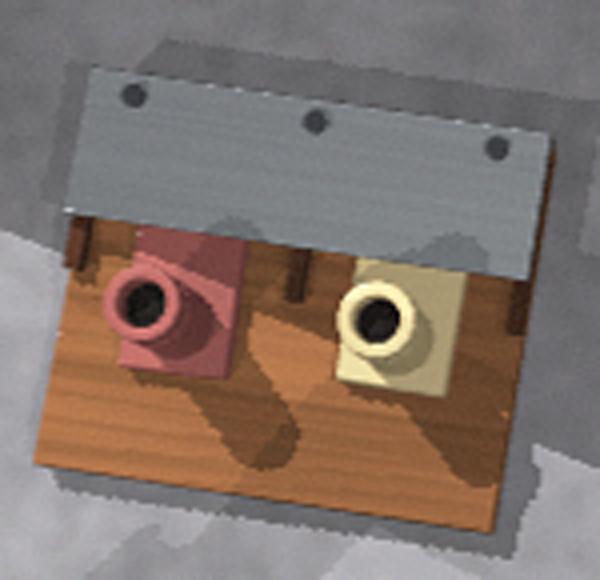

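View pics/sidecrop.png

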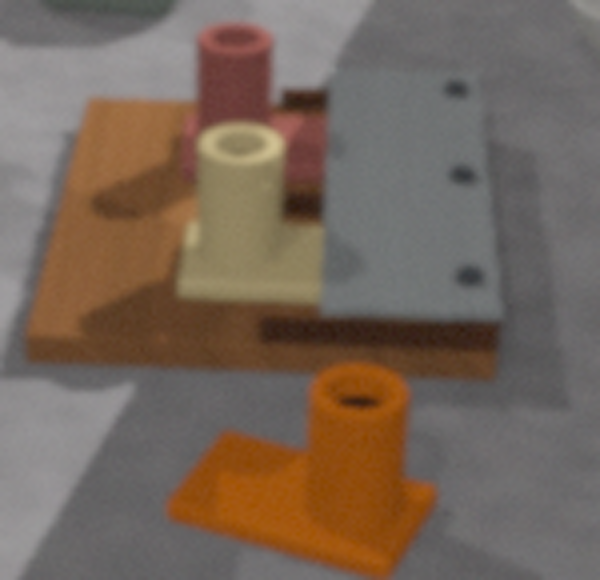

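The crops confirm it: the cream holder is in the right-hand bay (top crop, column at about (376,318)), with its column to the front and the rear of its foot under the lip. Next I'll refine the measurements.

```bash
python3 - <<'E'
from h import *
J=np.array([594.6,229.3]);a=np.radians(-8.8);R=np.array([[np.cos(a),-np.sin(a)],[np.sin(a),np.cos(a)]])
for n in("top","side"):
    d=dict(np.load(f"{n}0.npz"));im=d['image'];P=cloud(d);ok=d['depth']>0;hsv=cv2.cvtColor(im,cv2.COLOR_RGB2HSV)
    H,S,V=[hsv[...,i].astype(int) for i in range(3)]
    m=ok&(im[...,2].astype(int)>im[...,0]+15)&(V<110)&(P[...,2]<15)
    m=cv2.morphologyEx(m.astype(np.uint8),cv2.MORPH_CLOSE,np.ones((5,5)))
    c=max(cv2.findContours(m,0,1)[0],key=cv2.contourArea)
    w=ray(d,c[:,0,:],6)[:,:2].astype(np.float32);print(n,'mat',cv2.fitEllipse(w),cv2.minEnclosingCircle(w))
    x0,y0=(110,95) if n=="top" else (235,110)
    roi=np.zeros(H.shape,bool);roi[y0:y0+145,x0:x0+150]=1
    for nm,mm in(("cream",(H>20)&(H<36)&(S>40)&(V>60)),("pink",((H<8)|(H>172))&(S>70))):
        p=P[roi&ok&mm]; t=p[(p[:,2]>88)&(p[:,2]<99)][:,:2].astype(np.float32)
        print(nm,len(t),cv2.minEnclosingCircle(t),'med z',np.median(p[p[:,2]>88][:,2]))
        ctr=np.array(cv2.minEnclosingCircle(t)[0]);print('  column in jig',(ctr-J)@R)
        f=p[(p[:,2]>24)&(p[:,2]<36)][:,:2];fj=(f-J)@R;print('  foot jig',np.percentile(fj,[2,98],0).round(1))
    for k in((290,177),(230,268)):
        if n=="top":print(P[k[1],k[0]])
E
```

```text
top mat ((636.133056640625, -243.86526489257812), (175.30645751953125, 177.2054901123047), 54.71006393432617) ((636.0272827148438, -243.77967834472656), 89.73908233642578)
cream 159 ((570.2615966796875, 164.25572204589844), 21.995521545410156) med z 93.78719131676121
  column in jig [-14.10104766 -68.00203251]
  foot jig [[ -43.  -100.3]
 [  30.1  -38.7]]
pink 188 ((580.2147827148438, 295.0615539550781), 21.828205108642578) med z 93.70429730534039
  column in jig [-24.27646632  62.78669953]
  foot jig [[-53.5  -2.5]
 [ 30.7  97.6]]
[578.23870164 -29.51005427  10.69698664]
[362.46426388 106.74433179  62.74621891]
side mat ((633.7469482421875, -246.2160186767578), (174.8087158203125, 177.23020935058594), 165.28292846679688) ((633.6668701171875, -246.2003173828125), 89.53424835205078)
cream 154 ((568.833251953125, 160.4886932373047), 21.180574417114258) med z 93.19268132125987
  column in jig [-14.93627641 -71.94323381]
  foot jig [[ -42.8 -103.8]
 [  28.4  -45.9]]
pink 130 ((576.798583984375, 292.0013122558594), 23.144882202148438) med z 93.04740604706029
  column in jig [-27.18427723  59.23985181]
  foot jig [[ -53.6 -142.5]
 [  99.1   94.9]]
```

Emit:
carry_out(
  series="3.8 -3.1 -0.7 0 0 4.4 8.54;3.8 -3.1 -0.7 0 0 4.4 8.54;3.8 -3.1 -0.7 0 0 0 8.54;3.8 -3.1 -0.7 0 0 0 8.54;3.8 -3.1 -0.7 0 0 0 8.54;3.8 -3.1 -0.7 0 0 0 8.54;3.8 -3.1 -0.7 0 0 0 8.54;3.8 -3.1 -0.7 0 0 0 8.54;3.8 -3.1 -0.7 0 0 0 8.54;3.8 -3.1 -0.7 0 0 0 8.54",
  grip_force=80,
)

```text
t: 1.1
position: [536.7, 185.7, 329.9]
tcp_rot: [[0.133, 0.991, -0.005], [0.991, -0.133, -0.002], [-0.003, -0.004, -1.0]]
force: [0.5, 1.1, 0.1]
finger_gap: 1.0
```

Emit:
carry_out(
  series="3.3 -2.3 0 0 0 -1.1 8.54;0 0 0 0 0 0 8.54;0 0 0 0 0 0 8.54",
)

```text
t: 1.4
position: [573.9, 156.6, 325.5]
tcp_rot: [[0.16, 0.987, -0.011], [0.987, -0.16, -0.004], [-0.006, -0.01, -1.0]]
force: [-0.2, -0.1, 0.2]
finger_gap: 0.997
```

```bash
python3 - <<'E'
from h import *
from bench import robot
s=robot.state();print(s['position'],np.round(s['tcp_rot'],4))
d=robot.get_image("wrist");cv2.imwrite("pics/w1.png",d['image'][:,:,::-1]);np.savez("w1.npz",**d);print(d['camera_matrix'],np.round(d['world_from_camera'],3))
E
```

```text
[573.89792675 156.55528188 325.49457841] [[ 0.1597  0.9871 -0.0106]
 [ 0.9871 -0.1598 -0.004 ]
 [-0.0056 -0.0098 -0.9999]]
[[325.1922621    0.         281.59175613]
 [  0.         325.1922621  207.96861696]
 [  0.           0.           1.        ]] [[ 1.59000e-01  9.38000e-01  3.09000e-01  4.91873e+02]
 [ 9.87000e-01 -1.50000e-01 -5.50000e-02  1.69882e+02]
 [-5.00000e-03  3.13000e-01 -9.50000e-01  2.96406e+02]
 [ 0.00000e+00  0.00000e+00  0.00000e+00  1.00000e+00]]
```

View pics/w1.png

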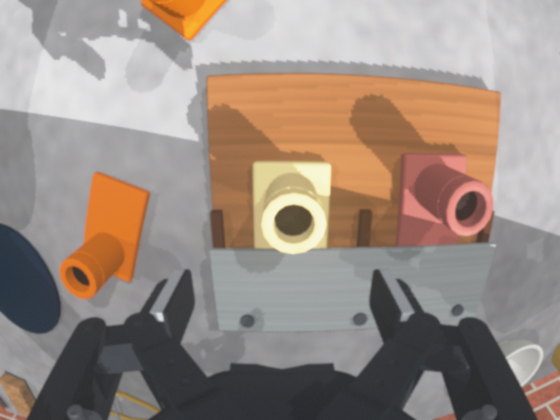

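The wrist view shows the cream column's top at (294,222), between the jaws, with pink well to the right at (466,206). I'll cast the wrist ray to cross-check the column position.

```bash
python3 - <<'E'
from h import *
d=dict(np.load("w1.npz"));im=d['image'];K=d['camera_matrix'];T=d['world_from_camera'];D=d['depth']
v,u=np.mgrid[:420,:560];x=(u-K[0,2])/K[0,0];y=(v-K[1,2])/K[0,0];r=np.hypot(x,y)+1e-9
v3=np.stack([x/r*np.tan(r),y/r*np.tan(r),np.ones_like(r)],-1)
Wd=v3@T[:3,:3].T
P=v3*D[...,None]@T[:3,:3].T+T[:3,3]
hsv=cv2.cvtColor(im,cv2.COLOR_RGB2HSV);m=(hsv[...,0]>20)&(hsv[...,0]<36)&(hsv[...,1]>40)&(u>240)&(u<345)&(v>150)&(v<260)&(D>0)
p=P[m];t=p[(p[:,2]>88)&(p[:,2]<99)];print(len(t),cv2.minEnclosingCircle(t[:,:2].astype(np.float32)),np.median(t[:,2]))
f=p[(p[:,2]>25)&(p[:,2]<34)][:,:2];print(cv2.minAreaRect(f.astype(np.float32)))
E
```

```text
1051 ((569.4049682617188, 164.1842041015625), 21.995817184448242) 94.1610306426411
((578.5357055664062, 163.11663818359375), (65.28923797607422, 77.4980239868164), 80.6272201538086)
```

Emit:
carry_out(
  series="-0.44 0.7 0 0.23 -0.6 0 8.54;0 0 -2 0 0 0 8.54;0 0 0 0 0 0 8.54",
)

```text
t: 1.75
position: [566.5, 167.5, 305.9]
tcp_rot: [[0.155, 0.988, 0.002], [0.988, -0.155, 0.001], [0.002, 0.002, -1.0]]
force: [-0.8, -0.5, -1.6]
finger_gap: 1.001
```

Emit:
carry_out(
  series="0.2 -0.27 -1 0 0 0 8.54;0 0 -2 0 0 0 8.54;0 0 -2 0 0 0 8.54;0 0 0 0 0 0 8.54",
)

```text
t: 2.15
position: [566.9, 167.7, 257.6]
tcp_rot: [[0.15, 0.989, 0.008], [0.989, -0.15, 0.003], [0.004, 0.007, -1.0]]
force: [-0.3, -0.1, -0.3]
finger_gap: 0.995
```

Emit:
carry_out(
  series="0.3 -0.42 0 -0.2 0.4 0 8.54;0 0 0 0 0 0 8.54",
)

```text
t: 2.35
position: [570.2, 163.8, 259.5]
tcp_rot: [[0.149, 0.989, 0.002], [0.989, -0.149, -0.0], [0.0, 0.002, -1.0]]
force: [0.3, -0.1, 0.5]
finger_gap: 0.999
```

Emit:
carry_out(
  series="0 0 -1.5 0 0 0 8.54;0 0 -1.5 0 0 0 8.54;0 0 -0.4 0 0 0 8.54;0 0 0 0 0 0 8.54",
)

```text
t: 2.75
position: [570.6, 163.7, 224.6]
tcp_rot: [[0.149, 0.989, 0.006], [0.989, -0.149, 0.001], [0.001, 0.005, -1.0]]
force: [-0.1, 1.1, -0.5]
finger_gap: 1.004
```

Emit:
carry_out(
  series="-0.1 0 -0.6 -0.05 0.3 0 8.54;0 0 0 0 0 0 8.54;0 0 0 0 0 0 4;0 0 0 0 0 0 4;0 0 0 0 0 0 4;0 0 0 0 0 0 4;0 0 0 0 0 0 4",
  grip_force=80,
)

```text
t: 3.45
position: [569.7, 163.9, 218.9]
tcp_rot: [[0.149, 0.989, 0.001], [0.989, -0.149, 0.0], [0.0, 0.001, -1.0]]
force: [-0.3, 0.4, -2.0]
finger_gap: 0.499
```

Emit:
carry_out(
  series="0 0 0 0 0 0 2;0 0 0 0 0 0 2;0 0 0 0 0 0 2",
)

```text
t: 3.75
position: [569.7, 163.9, 218.9]
tcp_rot: [[0.149, 0.989, 0.001], [0.989, -0.149, 0.0], [0.0, 0.001, -1.0]]
force: [-0.1, 0.1, 0.2]
finger_gap: 0.498
```

```bash
python3 - <<'E'
from h import *
from bench import robot
s=robot.state();print(s['position'],s['force'],s['wrist_torque'],s['finger_gap'])
d=robot.get_image("side");cv2.imwrite("pics/s2.png",cv2.resize(d['image'][80:290,150:430],None,fx=2.5,fy=2.5)[:,:,::-1])
E
```

```text
[569.72384024 163.91016376 218.91080416] [-0.1120463   0.07004874  0.22652218] [ 0.05731261 -0.01851704 -0.0443859 ] 0.49840851892434784
```

View pics/s2.png

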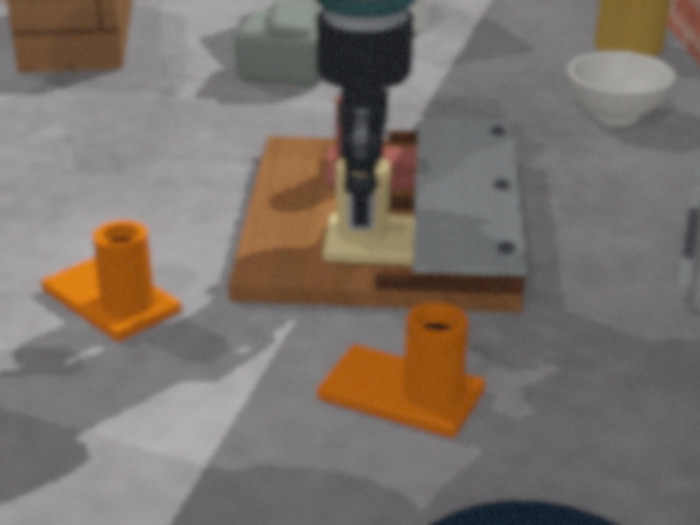

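Emit:
carry_out(
  series="-1 0.15 0 0 0 0 2;-1 0.15 0 0 0 0 2;-1 0.15 0 0 0 0 2",
)

```text
t: 4.1
position: [539.7, 168.0, 219.0]
tcp_rot: [[0.15, 0.989, 0.004], [0.989, -0.15, -0.0], [0.0, 0.004, -1.0]]
force: [6.3, -1.0, 2.3]
finger_gap: 0.5
```

Emit:
carry_out(
  series="-1 0.15 0 0 0 0 2;-1 0.15 0 0 0 0 2;-1 0.15 0 0 0 0 2;0 0 0 0 0 0 2;0 0 0 0 0 0 2",
)

```text
t: 4.6
position: [506.6, 172.8, 219.0]
tcp_rot: [[0.15, 0.989, 0.004], [0.989, -0.15, -0.001], [0.0, 0.004, -1.0]]
force: [0.6, -0.5, -1.4]
finger_gap: 0.502
```

```bash
python3 - <<'E'
from h import *
from bench import robot
s=robot.state();print(s['position'],s['force'],s['wrist_torque'],s['finger_gap'])
d=robot.get_image("side");cv2.imwrite("pics/s3.png",cv2.resize(d['image'][80:290,150:430],None,fx=2.5,fy=2.5)[:,:,::-1])
d=robot.get_image("top");cv2.imwrite("pics/t3.png",d['image'][:,:,::-1])
P=cloud(d);h=cv2.cvtColor(d['image'],cv2.COLOR_RGB2HSV);m=(h[...,0]>20)&(h[...,0]<36)&(h[...,1]>40)&(P[...,2]>22)&(P[...,2]<38)&(P[...,1]>90)&(P[...,1]<230)&(P[...,0]>450)&(P[...,0]<650)
f=P[m][:,:2];print(len(f),cv2.minAreaRect(f.astype(np.float32)))
J=np.array([594.6,229.3]);a=np.radians(-8.8);R=np.array([[np.cos(a),-np.sin(a)],[np.sin(a),np.cos(a)]]);print(np.percentile((f-J)@R,[1,99],0),np.median(P[m][:,2]))
E
```

```text
[506.56445503 172.75453426 219.00305134] [ 0.60677899 -0.46527972 -1.37551169] [-0.03919182 -0.20546106  0.03101678] 0.5018655568749361
240 ((527.4219970703125, 154.0103302001953), (49.9525260925293, 114.99349212646484), 68.92139434814453)
[[ -94.43263352 -102.02992191]
 [   1.06044958  -71.42040009]] 29.889464867665765
```

View pics/s3.png

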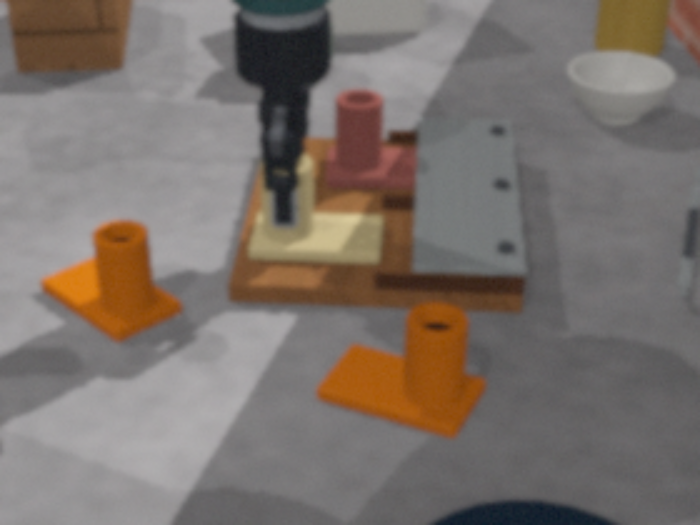

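View pics/t3.png

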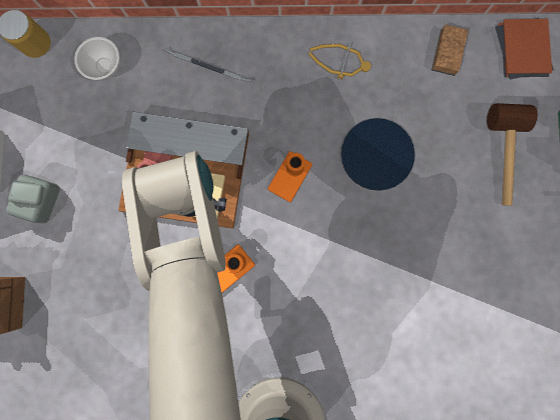

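The side view shows the foot flat on the board, with bare wood between its rear edge (380,240) and the lip (413,265). So it is clear and upright. Now I'll lift it.

Emit:
carry_out(
  series="0 0 1 0 0 0 2;0 0 2 0 0 0 2;0 0 3 0 0 0 2;0 0 3 0 0 0 2;0 0 2 0 0 0 2;0 0 0 0 0 0 2",
)

```text
t: 5.3
position: [506.1, 171.8, 331.6]
tcp_rot: [[0.151, 0.989, -0.005], [0.989, -0.151, -0.003], [-0.003, -0.004, -1.0]]
force: [0.0, 0.7, -3.6]
finger_gap: 0.5
```

```bash
python3 - <<'E'
from h import *
from bench import robot
s=robot.state();print(s['position'],s['force'],s['wrist_torque'],s['finger_gap'])
d=robot.get_image("side");cv2.imwrite("pics/s4.png",cv2.resize(d['image'][80:290,150:430],None,fx=2.5,fy=2.5)[:,:,::-1])
E
```

```text
[506.08825733 171.75723872 331.57010635] [ 0.02019694  0.68645573 -3.63562883] [-0.0048253   0.02174345  0.04632132] 0.5002847284687326
```

View pics/s4.png

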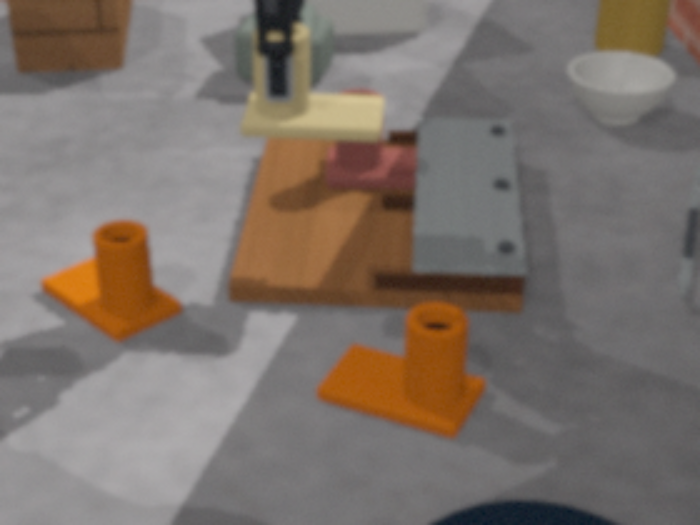

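The holder is held level, with its foot well above the jig. Next is the transit to the mat.

Emit:
carry_out(
  series="0.3 -1.5 0.3 0 0 0 2;0.7 -3 0 0 0 0 2;1 -4 0 0 0 0 2;1.1 -4.5 0 0 0 0 2;1.1 -4.5 0 0 0 0 2;1.1 -4.5 0 0 0 0 2;1.1 -4.5 0 0 0 0 2;1.1 -4.5 0 0 0 0 2;1 -4 0 0 0 0 2;0.7 -2.5 0 0 0 0 2",
)

```text
t: 6.35
position: [594.7, -223.0, 314.9]
tcp_rot: [[0.147, 0.989, -0.035], [0.989, -0.147, -0.001], [-0.006, -0.034, -0.999]]
force: [0.0, 0.4, -3.7]
finger_gap: 0.495
```

Emit:
carry_out(
  series="0.9 -1 0 0 -1.6 0 2;0.3 -0.3 0 0 -0.3 0 2;0 0 0 0 0 0 2;0 0 0 0 0 0 2",
)

```text
t: 6.75
position: [604.7, -243.0, 306.8]
tcp_rot: [[0.154, 0.988, -0.014], [0.988, -0.154, 0.002], [0.0, -0.014, -1.0]]
force: [-0.2, 0.1, -4.0]
finger_gap: 0.497
```

```bash
cat > look.py <<'E'
from h import *
from bench import robot
import sys
s=robot.state();print(s['position'],s['tcp_rot'][:,2].round(4),s['force'],s['finger_gap'])
d=robot.get_image("side");cv2.imwrite(f"pics/{sys.argv[1]}s.png",d['image'][:,:,::-1])
for n in("side","top"):
    if n=="top": d=robot.get_image("top");cv2.imwrite(f"pics/{sys.argv[1]}t.png",d['image'][:,:,::-1])
    P=cloud(d);h=cv2.cvtColor(d['image'],cv2.COLOR_RGB2HSV);m=(d['depth']>0)&(h[...,0]>20)&(h[...,0]<36)&(h[...,1]>40)&(P[...,1]>-350)&(P[...,1]<-150)&(P[...,0]>500)&(P[...,0]<750)
    f=P[m]
    if len(f)<30: print(n,len(f));continue
    zb=s['position'][2]-201; q=f[(abs(f[:,2]-zb-12)<6)]
    print(n,len(f),'z',np.percentile(f[:,2],[1,99]),'foot top',len(q),cv2.minAreaRect(q[:,:2].astype(np.float32)) if len(q)>10 else 0)
    if len(q)>30: # plane of the foot top
        q=q[abs(q[:,2]-np.median(q[:,2]))<3]; c=np.linalg.lstsq(np.c_[q[:,:2]-q[:,:2].mean(0),np.ones(len(q))],q[:,2],rcond=None)[0];print('slopes',c,q[:,:2].mean(0))
E
python3 look.py a
```

```text
[ 604.69370796 -243.03049263  306.83511419] [-0.0136  0.0025 -0.9999] [-0.1951128   0.1133808  -3.99779398] 0.4972125390349184
side 2815 z [105.9852544  206.05223844] foot top 2013 ((625.4279174804688, -247.7669677734375), (68.1830062866211, 109.34012603759766), 80.70066833496094)
slopes [-1.14427532e-02  1.03558580e-02  1.17599589e+02] [ 631.91980015 -256.86522351]
top 129 z [ 33.94161745 401.92996877] foot top 59 ((634.9276123046875, -239.5337371826172), (104.78359985351562, 26.096099853515625), 21.7947998046875)
slopes [-2.47636714e-02  1.14735336e-02  1.16666439e+02] [ 662.06744381 -228.40958139]
```

View pics/as.png

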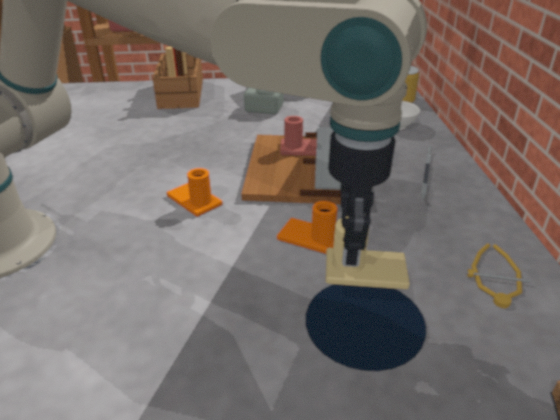

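View pics/at.png

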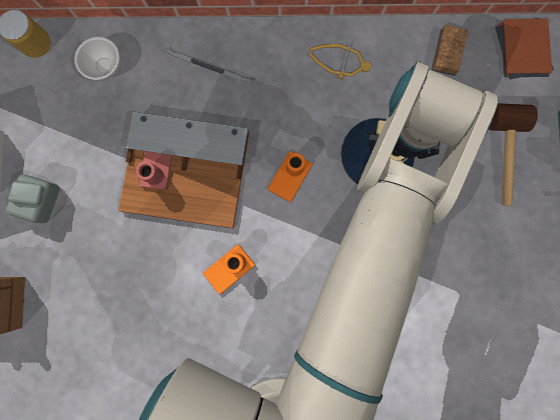

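Both views show the holder over the mat (side foot at (367,268)), and it's about 8 mm short in x. I'll correct that and descend.

Emit:
carry_out(
  series="0.6 0.15 0 0 -0.5 0 2;0 0 -1 0 0 0 2;0 0 -2 0 0 0 2;0 0 -2 0 0 0 2;0 0 -1 0 0 0 2;0 0 0 0 0 0 2",
)

```text
t: 7.45
position: [611.7, -237.3, 245.2]
tcp_rot: [[0.148, 0.989, -0.001], [0.989, -0.148, 0.001], [0.001, -0.002, -1.0]]
force: [-0.2, -0.6, -3.8]
finger_gap: 0.499
```

```bash
python3 look.py b
```

```text
[ 611.66114924 -237.29277738  245.18692673] [-0.0015  0.0015 -1.    ] [-0.22249435 -0.60864447 -3.79610776] 0.49888945918262917
side 2669 z [  6.02471958 141.71283108] foot top 1951 ((635.0908813476562, -242.96759033203125), (69.71886444091797, 109.88469696044922), 81.06822204589844)
slopes [-8.18932055e-04  9.27960622e-03  5.63633936e+01] [ 642.19368043 -250.45435601]
top 88 z [  8.19584419 322.61630593] foot top 51 ((643.2163696289062, -233.30889892578125), (105.60889434814453, 26.568050384521484), 22.926408767700195)
slopes [ 1.66093669e-02 -3.62523270e-02  5.69531469e+01] [ 673.72054191 -222.23490405]
```

Emit:
carry_out(
  series="0 -0.1 -1 0 0 0 2;0 0 -1 0 0 0 2;0 0 -0.6 0 0 0 2;0 0 -0.3 0 0 0 2;0 0 0 0 0 0 2",
)

```text
t: 8.05
position: [612.5, -239.0, 218.7]
tcp_rot: [[0.148, 0.989, 0.005], [0.989, -0.148, -0.002], [-0.001, 0.006, -1.0]]
force: [0.1, -0.4, -3.5]
finger_gap: 0.498
```

Emit:
carry_out(
  series="-0.1 0 -0.4 -0.1 0.3 0 2;0 0 -0.3 0 0 0 2;0 0 -0.2 0 0 0 2;0 0 0 0 0 0 2",
)

```text
t: 8.45
position: [611.5, -239.1, 209.5]
tcp_rot: [[0.149, 0.989, 0.001], [0.989, -0.149, -0.004], [-0.004, 0.001, -1.0]]
force: [0.0, 0.4, -4.0]
finger_gap: 0.498
```

Emit:
carry_out(
  series="0 0 -0.2 -0.2 0 0 2;0 0 -0.1 0 0 0 2;0 0 0 0 0 0 2",
)

```text
t: 8.75
position: [611.7, -239.2, 207.3]
tcp_rot: [[0.149, 0.989, 0.002], [0.989, -0.149, -0.008], [-0.008, 0.003, -1.0]]
force: [-0.1, -0.7, -4.2]
finger_gap: 0.495
```

Emit:
carry_out(
  series="0 0 -0.1 0.4 0 0 2;0 0 -0.1 0 0 0 2;0 0 0 0 0 0 2",
)

```text
t: 9.05
position: [611.9, -239.6, 207.0]
tcp_rot: [[0.149, 0.989, 0.003], [0.989, -0.149, -0.002], [-0.001, 0.003, -1.0]]
force: [-0.1, 0.1, -4.2]
finger_gap: 0.497
```

Emit:
carry_out(
  series="0 0 -0.2 0 0 0 2;0 0 -0.1 0 0 0 2;0 0 0 0 0 0 2",
)

```text
t: 9.35
position: [611.9, -239.6, 207.0]
tcp_rot: [[0.149, 0.989, 0.004], [0.989, -0.149, -0.002], [-0.001, 0.004, -1.0]]
force: [-0.5, -0.1, -2.8]
finger_gap: 0.499
```

```bash
python3 look.py c
```

```text
[ 611.90241934 -239.60480302  206.96870002] [ 0.0038 -0.002  -1.    ] [-0.49578617 -0.05561967 -2.78714157] 0.4991999751879706
side 2597 z [  5.83414753 105.29965023] foot top 1910 ((636.5433349609375, -246.30076599121094), (67.86315155029297, 110.0466079711914), 81.23696899414062)
slopes [2.52831660e-03 3.76634964e-03 1.83373870e+01] [ 643.85405664 -253.49654634]
top 70 z [  9.47303753 304.26654835] foot top 37 ((679.5362548828125, -219.12391662597656), (9.504009246826172, 36.301795959472656), 69.6960220336914)
slopes [ 0.02984594 -0.03009909 17.25031369] [ 679.71728749 -220.73182414]
```

View pics/cs.png

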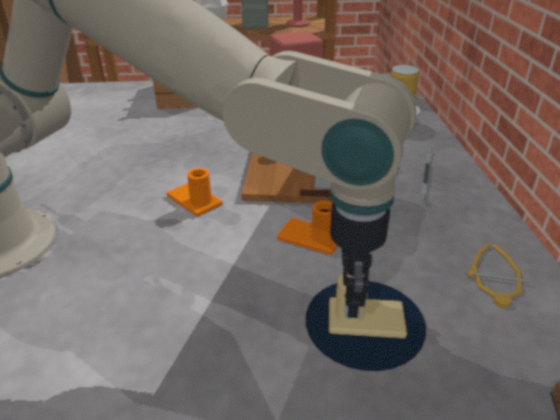

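The side view shows the foot centred on the mat at (367,318). Its top is at 18.3 mm, so the underside is at about 6 mm, and the descent has stalled there. I'll press gently once to confirm contact.

Emit:
carry_out(
  series="0 0 -0.3 0 -0.2 0 2;0 0 0 0 0 0 2",
)

```text
t: 9.65
position: [611.8, -239.7, 207.4]
tcp_rot: [[0.149, 0.989, 0.007], [0.989, -0.149, -0.002], [-0.001, 0.007, -1.0]]
force: [0.1, 0.2, -5.2]
finger_gap: 0.497
```

Emit:
carry_out(
  series="0 0 -0.2 0 0.4 0 2;0 0 -0.3 0 0 0 2;0 0 -0.3 0 0 0 2",
)

```text
t: 9.95
position: [612.7, -239.9, 206.9]
tcp_rot: [[0.149, 0.989, 0.003], [0.989, -0.149, -0.003], [-0.002, 0.004, -1.0]]
force: [-13.8, 4.7, 18.4]
finger_gap: 0.5
```

Contact is confirmed by an upward force of +18 N. Releasing now.

Emit:
carry_out(
  series="0 0 0 0 0 0 2;0 0 0 0 0 0 4.6;0 0 0 0 0 0 5.5;0 0 0 0 0 0 7;0 0 0 0 0 0 8.54;0 0 0 0 0 0 8.54;0 0 0 0 0 0 8.54",
)

```text
t: 10.65
position: [613.3, -239.8, 205.9]
tcp_rot: [[0.149, 0.989, 0.005], [0.989, -0.148, -0.004], [-0.003, 0.006, -1.0]]
force: [0.1, -0.3, -0.3]
finger_gap: 1.001
```

Emit:
carry_out(
  series="0 0 1 0 0 0 8.54;0 0 2 0 0 0 8.54;0 0 3 0 0 0 8.54;0 0 4 0 0 0 8.54;0 0 4 0 0 0 8.54;-2 3 2 0 0 0 8.54;-2 4 0 0 0 0 8.54;-2 4 0 0 0 0 8.54;-2 4 0 0 0 0 8.54;0 0 0 0 0 0 8.54",
)

```text
t: 11.65
position: [527.5, -85.7, 378.7]
tcp_rot: [[0.152, 0.988, 0.012], [0.988, -0.152, -0.004], [-0.002, 0.013, -1.0]]
force: [-0.3, 0.0, -0.0]
finger_gap: 1.003
```

```bash
python3 look.py d; python3 - <<'E'
from h import *
from bench import robot
d=robot.get_image("top");P=cloud(d);h=cv2.cvtColor(d['image'],cv2.COLOR_RGB2HSV)
m=((h[...,0]<8)|(h[...,0]>172))&(h[...,1]>70)&(P[...,0]>500)&(P[...,0]<660)&(P[...,1]>230)&(P[...,1]<360)&(P[...,2]>88)&(P[...,2]<99)
print('pink',cv2.minEnclosingCircle(P[m][:,:2].astype(np.float32)))
E
```

```text
[527.53403471 -85.65219992 378.66015874] [ 0.0121 -0.0043 -0.9999] [-0.33558779  0.02479208 -0.03307932] 1.0028908293385281
side 3479 z [ 5.7571035  83.29860946] foot top 0 0
top 0
pink ((580.5496215820312, 295.60845947265625), 22.069307327270508)
```

View pics/ds.png

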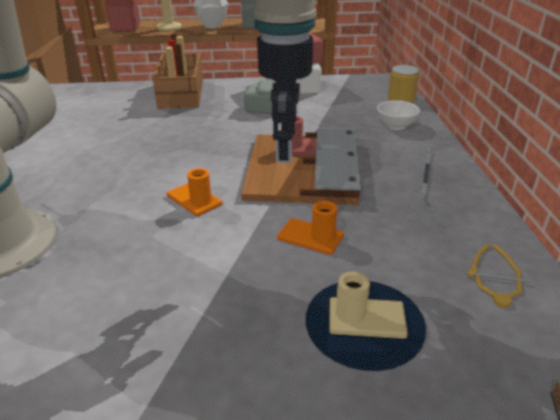

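The side view shows the cream holder upright on the mat, with its column at (353,298) and its foot at (367,317). The arm is clear. I'll do one last measurement and hand in.

```bash
python3 - <<'E'
from h import *
from bench import robot
d=robot.get_image("side");P=cloud(d);h=cv2.cvtColor(d['image'],cv2.COLOR_RGB2HSV)
m=(d['depth']>0)&(h[...,0]>20)&(h[...,0]<36)&(h[...,1]>40)&(P[...,1]>-350)&(P[...,1]<-150)&(P[...,0]>500)&(P[...,0]<750)
q=P[m];f=q[abs(q[:,2]-18)<4];print(cv2.minAreaRect(f[:,:2].astype(np.float32)),np.median(f[:,2]))
t=q[q[:,2]>76];print(cv2.minEnclosingCircle(t[:,:2].astype(np.float32)),np.median(t[:,2]))
s=robot.state();print(s['t'],s['joint_vel'].round(4) if hasattr(s['joint_vel'],'round') else s['joint_vel'])
print(robot.job_done())
E
```

```text
((637.5654296875, -246.06204223632812), (67.77312469482422, 108.8857650756836), 80.87589263916016) 18.25686603027748
((613.7638549804688, -241.27096557617188), 23.512222290039062) 81.69236647914818
11.85 [-0.0117  0.0206 -0.0036  0.0015 -0.0017  0.0017]
the job is handed in; nothing more can be done
None
```

The cream holder is standing upright near the middle of the dark blue mat, and the job was handed in at about 11.9 s of the 38 s allowed. No verdict is reported, so the checks below are my own measurements.

I gripped the cream holder by its column and slid it about 63 mm forward, flat on the board, until its foot was clear of the lip. I then lifted it over to the mat and lowered it until an upward force of 18 N showed it was resting there. Only then did I open the fingers and back the arm away.

**Last checks:**
- **Position:** the foot's centre measured about (637.6, −246) against the mat's centre at about (635, −245), so roughly 3 mm off.
- **Standing upright:** the foot's top was at 18.3 mm and the column's top at about 82 mm, which fits a holder standing flat on the 6 mm mat.
- **Pink holder:** it moved less than 1 mm by the top camera.
- **Robot clear:** the arm touched nothing and read no outside force.

**Disagreements:** the top and side cameras differed by 2 to 4 mm on the mat and column positions, so I used averages. In the top view the arm hid the holder while I was placing it, and the last top-view check found no cream pixels on the mat. The final position therefore rests on the side camera alone.

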